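# Drive the seized pin out of the lift bracket

## Robot

A 6-joint arm with a two-finger parallel gripper is mounted at the origin on a cart in front of the work surface, level with it; the furniture and walls round the work are solid. World frame = base frame: x ahead of the robot, y to its left, z up, the work surface at z = 0. Lengths are in mm, angles in rad, forces in N, time in s.
With the tool pointing down it reaches from about 400 to 925 mm from the base axis. Payload 3.4 kg.
Tool frame: the origin (TCP) lies midway between the tips of the shut fingers; the grasp point (between the pads) lies 19 mm behind it; z points along the fingers, y is the line along which they close (so a half turn about z gives the same grasp; the last joint's range is limited). The gripper opens to 85 mm and grips with 20 to 120 N. Pads are 22 mm wide; open, the fingers measure 114 mm over their backs; the gripper's body (76 mm by 85 mm) begins 54 mm behind the grasp point. The pads swing forward as they close: fully open they stand 13 mm farther back than shut.
Start: joints at [1.238, 0.307, 1.506, -0, 1.328, -0.073], TCP at [147.178, 555.851, 231.305] pointing down, gripper open.
Joint ranges: [-3.12, 3.12], [-1.05, 2.28], [0.14, 2.33], [-1.42, 4.57], [0.1, 2.73], [-2.68, 2.68]. Speed limits (rad/s): [2.57, 2.57, 3.14, 3.14, 3.14, 3.14].

## Interface

Orientations are given as a unit quaternion [x, y, z, w].
In Python, from bench import status, vision, order gives the robot as it stands.
- The arm moves only by the tool drive_tool, never from a script. Its argument "commands" is a list of rows, each a list of 4 numbers: the shift along the tool's x, y, z in parts of the range, where 1.0 means 1 m, then the turn about the tool's z in a scale on which 1.0 is pi rad. In form: [[x, y, z, twist], ...]. A call has 1 to 5 rows; each row is the pose to reach, as a shift and turn from the pose commanded when the call began, along the tool's axes at that moment; what a row does not reach only later rows make up. A row lasts 1/12 s, in which the tool goes at most 41.7 mm and 7.16 degrees, less where a joint would pass 70% of its speed; a pose out of reach is approached as far as the arm can. A call with a gripper value outside its range is refused whole. "gripper" is the opening, from -1 (shut) to 1 (fully open), set as the call begins (left out, the last holds). The fingers move at their own pace and stop on an object; the grip force is fixed at half the most. Time passes only in rows, so rows that repeat a pose let the fingers close. It gives the time, the measured TCP pose, the force, the opening and the grip force at its end, in the units of the state.
- status.read_state(): the state, without advancing time (a new reading comes with each control period).
- vision.read_camera(name): name is "scene" or "top" or "wrist"; returns the picture (400x640x3 uint8, red, green, blue); there is no depth.
- vision.camera_info(name): a dict with "intrinsics" (3x3 intrinsics, pixels), "cam_to_world" (4x4, takes a point from camera to world coordinates); the wrist camera has in their place "T_tool_cam" (4x4, takes a point from camera to tool coordinates, whose origin is the TCP and whose axes are the flange's). Camera axes: x right, y down, z forward; pixel columns grow to the right and rows downward; lengths in mm; the calibration is good to about 2 mm. The wrist camera is an equidistant fisheye: a pixel r from the principal point sees the ray r / f radians off the axis. A picture is of the moment at which its call begins: read the wrist's pose just before it. camera_info takes no time and is no camera call.
- order.finish_job(): hands the job in; it is judged then, once.
The state is a dict: "time_s": time; "qpos": joint angles; "dq": joint speeds; "joint_efforts": joint torques, N m; "position": TCP position; "eef_rot": TCP orientation; "wrist_force": force on the tool from outside, world axes, zero at the start; "torque": the same for the moment, N m; "opening": finger opening in mm; "finger_force": force on a finger pad.
Only numpy, scipy, OpenCV 4.12 (cv2) and the standard library are available. Lean on these libraries where they do the work, as an engineer would, in place of code of your own. Each camera call takes 0.05 s, during which the arm holds its last target. There are 200 camera calls.

## Task

The clevis pin that holds the damaged steel link in the wash-station lift bracket has seized. Take the brass drift punch from its stand, feel its tip into the bore on top of the bracket and press the pin down slowly and gently, without forcing the punch on bracket or pin, until the pin is clear of the link; then stand the punch back in its hole, draw the link out of the bracket and lay it flat on the deck clear of the pin block. Leave the other tools and the dish where they are.

Things in the scene. Friction and masses are not known exactly. Their poses are not given: they have to be found in the camera images.
- pin_block: black plastic bench block, 102 x 68 x 40 mm, fixed, with a lengthwise slot that takes the driven pin; it carries the bracket and the pin. Origin on the deck, z up, x along the block: it reaches 52 mm to its front (-x, where the link sticks out) and 50 mm to +x. An aluminium rest bar at the front carries the link at 48 mm height. More than 25 N of the punch on bracket or pin spoils them
- bore_nominal (a point): 66 mm above the block's origin, level with the top of the aluminium clevis bracket (fixed, 32 mm wide nose, two 8 mm cheeks, gap from 48 to 58 mm height open to -x). Its upright bore, 6 mm wide, has its mouth in this top face, but the bracket was screwed on by hand: the bore lies up to 4.5 mm off this point along the block's x and along its y, unmeasured: feel for it
- pin_travel (a joint): how far the pin has been driven down its bore, in m. At 0 its top end is 3.5 mm below the bore's mouth. It starts between 0 and 0.003. Its head is below: it can only go down. From 0.0145 on it is below the link; drive it to 0.018 or so; at 0.022 it stands hard on the slot's floor. It yields at about 8 N, resists about 4 N more for every 10 mm/s, and stays where it is left
- link: flat steel bar, 106 x 30 x 9 mm, 0.09 kg, held only by the pin through its eye, a 19 mm hole whose bearing has broken out (so the link does not show where the pin is). Origin at the eye's centre on its underside, z up, x along the bar: it reaches 15 mm to +x, 91 mm to -x. It lies at 48 mm height between the cheeks and on the rest bar; its last 39 mm overhang the block
- link_tail (a point): the place to grip the link: 70 mm to -x of its eye, at mid height of the bar (4.5 mm above its underside)
- punch_stand: grey block, 42 x 100 x 40 mm, fixed to the deck, its row of punches along its y. Origin under its middle, z up. The loose brass punch stands at y = +32 mm; two dark steel punches at 0 and -30 mm are fixed and stand up to 60 mm above the block
- stand_hole (a point): centre of the mouth of the brass punch's hole in the stand's top, 40 mm over the deck; 9 mm wide, 36 mm deep
- punch: drift punch with a brass body, 108 mm, 0.2 kg: round steel tip 5 mm thick and 32 mm long, then a flat shoulder and a round brass shank 18 mm thick. Origin at the flat end of the tip, z from tip to head. In the stand it is upright, shoulder on the stand's top (tip end 8 mm over the deck). Grip it with 50 N so that it does not slip when pressed; it can still lean a little in the fingers
- punch_tip (a point): centre of the flat end of the punch's tip (the origin of the punch)
- punch_grip (a point): place to grip the punch: on its axis, 75 mm above the end of the tip (83 mm over the deck in the stand)
- hex_driver: red-handled hex driver lying on the deck, 140 mm long; leave alone
- marker_pen: white and blue marker pen lying on the deck, 132 mm long; leave alone
- cap_opener: blue cap opener lying on the deck, 90 x 25 x 12 mm; leave alone
- petri_dish: clear covered dish on the deck, 62 mm wide, 14 mm high; leave alone
Things that resemble listed ones, but are neither listed nor needed, are in the scene too. There is more than one size of the link; the one meant has the size given above.

How it is judged:
By the outcome, as a careful person would: the job done as asked, in the order asked, and still so for the second after the job is handed in, with the robot touching nothing.
It also fails if it takes over 72 s, if anything falls off the work surface, if the arm or the gripper's body presses on something with over 40 N, if the wrist force passes 120 N, or if a joint passes its speed limit or range.

## Working session

There is one attempt and no reset: what is moved stays moved. The work goes in short steps, Python scripts to look and compute and a tool call to move; the robot and the scene stay as the last step left them, time stands still between calls to the robot, and variables do not carry over. Pictures are saved under pics/ and viewed, at most 10 in all, crops included, and the job is handed in when it is done.

Besides the shell and the picture viewer there is one more tool, called after "Request:" as name(argument=value, ...) on one line, values as JSON. drive_tool: Moves the arm, as the interface text tells. Its arguments: {"type":"object","properties":{"commands":{"type":"array"},"gripper":{"type":"number"}},"required":["commands"]}

```bash
ls; mkdir -p pics
python3 - <<'E'
from bench import status,vision
import cv2,numpy as np
np.set_printoptions(precision=4,suppress=True)
print(status.read_state())
for n in("scene","top","wrist"):
    print(n,vision.camera_info(n))
    im=vision.read_camera(n); cv2.imwrite(f"pics/{n}0.png",im[:,:,::-1])
E
```

```text
pics
{'time_s': 0.0, 'qpos': array([ 1.2385,  0.3076,  1.5077,  0.    ,  1.3284, -0.0735]), 'dq': array([ 0.0002, -0.0008,  0.0002,  0.0003, -0.0006, -0.0018]), 'joint_efforts': array([  0.0006, -45.7563, -25.1919,   0.    ,   0.0133,  -0.    ]), 'position': array([146.9407, 555.1945, 230.3841]), 'eef_rot': array([ 0.129 ,  0.9916, -0.001 , -0.0002]), 'wrist_force': array([-0.7594, -0.736 , -1.3265]), 'torque': array([0.013 , 0.0154, 0.0111]), 'finger_force': 0.0, 'opening': 85.09460304640358}
scene {'intrinsics': array([[391.0932,   0.    , 315.6945],
       [  0.    , 391.0932, 202.8314],
       [  0.    ,   0.    ,   1.    ]]), 'cam_to_world': array([[   0.7382,   -0.2873,    0.6104,   72.0293],
       [  -0.6742,   -0.3448,    0.6531, -675.724 ],
       [   0.0229,   -0.8936,   -0.4482,  457.6948],
       [   0.    ,    0.    ,    0.    ,    1.    ]])}
top {'intrinsics': array([[383.5004,   0.    , 324.6508],
       [  0.    , 383.5004, 201.678 ],
       [  0.    ,   0.    ,   1.    ]]), 'cam_to_world': array([[   0.0126,   -0.9973,    0.0728,  548.5578],
       [  -0.9998,   -0.0112,    0.0193, -137.403 ],
       [  -0.0184,   -0.073 ,   -0.9972,  911.0886],
       [   0.    ,    0.    ,    0.    ,    1.    ]])}
wrist {'intrinsics': array([[309.7069,   0.    , 319.7401],
       [  0.    , 309.7069, 199.0006],
       [  0.    ,   0.    ,   1.    ]]), 'T_tool_cam': array([[  -0.0009,   -0.9618,   -0.2736,   69.4271],
       [   1.    ,   -0.001 ,    0.0001,   -0.5525],
       [  -0.0004,   -0.2736,    0.9618, -143.0202],
       [   0.    ,    0.    ,    0.    ,    1.    ]])}
```

View pics/top0.png

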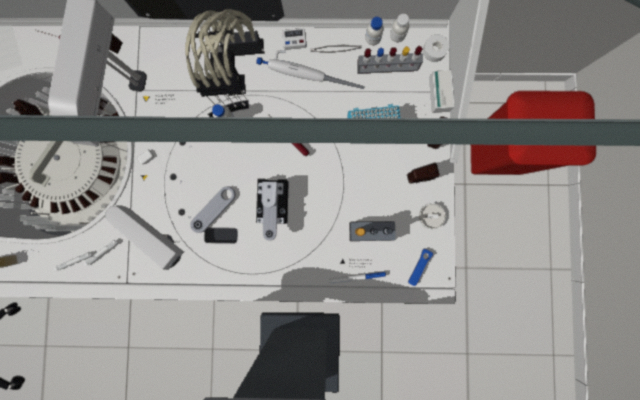

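View pics/scene0.png

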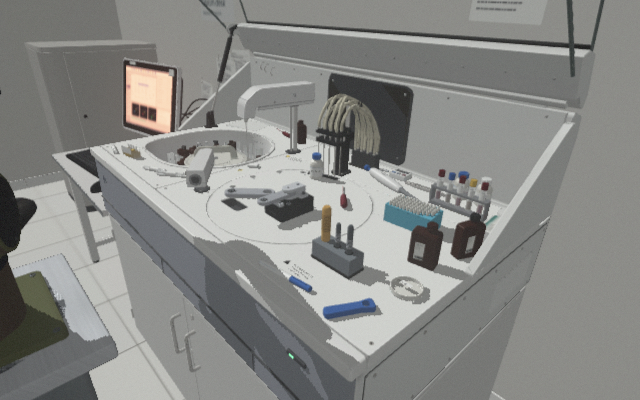

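Top view: the candidates for the link are the bar in the black block (268,208) and the loose bar on the deck (213,208). For the punch, they are the brass one (360,231) and the dark ones (374,231) and (387,231). By the description I choose the bar in the block and the brass punch. I'll check both in one close crop.

Run:
```python
import cv2,numpy as np
im=cv2.imread("pics/top0.png")
a=cv2.resize(im[170:250,240:310],None,fx=5.7,fy=5.7,interpolation=cv2.INTER_CUBIC)
b=cv2.resize(im[210:250,340:405],None,fx=6,fy=6,interpolation=cv2.INTER_CUBIC)
s=cv2.imread("pics/scene0.png")
c=cv2.resize(s[175:280,255:375],None,fx=3.2,fy=3.2,interpolation=cv2.INTER_CUBIC)
o=np.zeros((600,800,3),np.uint8)
o[:a.shape[0],:a.shape[1]]=a; o[:b.shape[0],405:405+b.shape[1]]=b; o[250:250+c.shape[0],405:405+c.shape[1]]=c
cv2.imwrite("pics/crop1.png",o); print(a.shape,b.shape,c.shape)
```

```text
(456, 399, 3) (240, 390, 3) (336, 384, 3)
```

View pics/crop1.png

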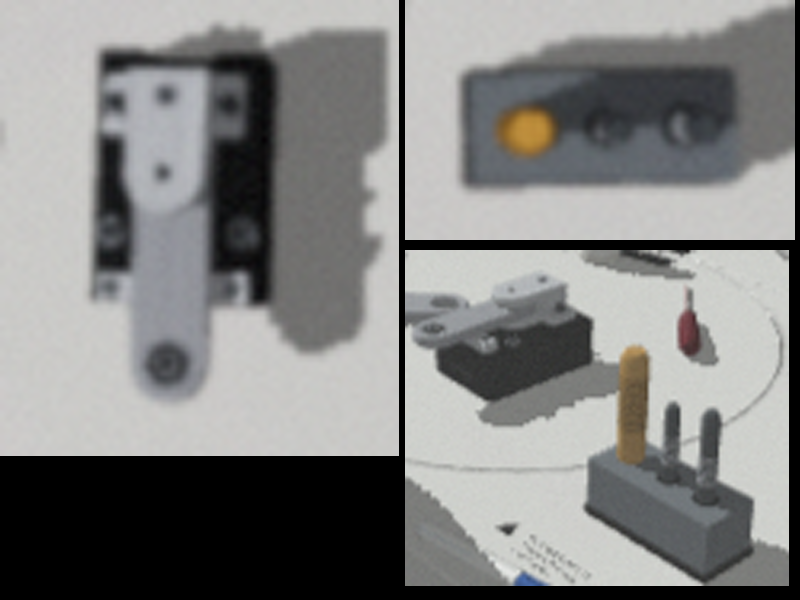

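The crop confirms both choices. The bracketed bar sits in the black block, with a dark bore-like spot on the nose at about full-image pixel (268.6,200.2). The brass punch is at the left end of the stand, next to the two dark punches. Next: rough positions.

```bash
cat > h.py <<'E'
import numpy as np,cv2
from bench import status,vision
from scipy.spatial.transform import Rotation as R
np.set_printoptions(precision=2,suppress=True)
def ray(n,uv,z,st=None):
    c=vision.camera_info(n);K=c["intrinsics"];d=np.array([(uv[0]-K[0,2])/K[0,0],(uv[1]-K[1,2])/K[1,1],1.])
    if n=="wrist":
        r=np.hypot(d[0],d[1]);d=np.array([d[0]/r*np.sin(r),d[1]/r*np.sin(r),np.cos(r)]) if r>0 else d
        T=toolT(st)@c["T_tool_cam"]
    else:T=c["cam_to_world"]
    d=T[:3,:3]@d;o=T[:3,3];return o+d*(z-o[2])/d[2]
def proj(n,p,st=None):
    c=vision.camera_info(n);K=c["intrinsics"];T=c["cam_to_world"] if n!="wrist" else toolT(st)@c["T_tool_cam"]
    q=T[:3,:3].T@(np.array(p)-T[:3,3])
    if n=="wrist":
        h=np.hypot(q[0],q[1]);t=np.arctan2(h,q[2]);return K[0,2]+K[0,0]*t*q[0]/h,K[1,2]+K[0,0]*t*q[1]/h
    return K[0,2]+K[0,0]*q[0]/q[2],K[1,2]+K[0,0]*q[1]/q[2]
def toolT(st):
    T=np.eye(4);T[:3,:3]=R.from_quat(st["eef_rot"]).as_matrix();T[:3,3]=st["position"];return T
def totool(st,p): # world point -> shift in tool axes (mm)
    return R.from_quat(st["eef_rot"]).as_matrix().T@(np.array(p)-st["position"])
E
python3 - <<'E'
from h import *
a=lambda x,y:(240+x/5.7-.5+.09,170+y/5.7-.4)
b=lambda x,y:(340+(x-405)/6-.4,210+y/6-.4)
print("bore66",ray("top",a(163,172),66))
print("block top corners",[ray("top",a(*p),40) for p in((97,302),(270,303),(100,52),(270,52))])
print("link end hole",ray("top",a(167,365),57), "link eye-nose edges",ray("top",a(125,160),66),ray("top",a(208,160),66))
print("stand corners",[ray("top",b(*p),40) for p in((463,186),(735,186),(463,70),(735,70))])
print("punch head",ray("top",b(527,131),116))
st=status.read_state();print(R.from_quat(st["eef_rot"]).as_matrix())
E
```

```text
bore66 [613.08   4.16  66.  ]
block top corners [array([562.71,  33.73,  40.  ]), array([563.15, -35.5 ,  40.  ]), array([663.24,  35.09,  40.  ]), array([663.93, -33.5 ,  40.  ])]
link end hole [538.2    2.34  57.  ] link eye-nose edges [617.6  19.1  66. ] [617.95 -13.28  66.  ]
stand corners [array([ 524.64, -177.28,   40.  ]), array([ 525.98, -279.33,   40.  ]), array([ 568.26, -176.93,   40.  ]), array([ 569.5 , -279.36,   40.  ])]
punch head [ 545.85 -195.64  116.  ]
[[-0.97  0.26 -0.  ]
 [ 0.26  0.97 -0.  ]
 [ 0.   -0.   -1.  ]]
```

Block origin is about (614,0) with yaw near +0.015. Stand centre is about (547,-228), with the brass punch at about (547,-196). I'll swing over while turning the tool so it closes along world x.

The manual's scale: turns go in shares of pi rad. Converting my numbers, 0.6 rad / 3.1416 = 0.191.

Request:
drive_tool(commands=[[-0.04,-0.009,-0.006,0.0382],[-0.08,-0.018,-0.012,0.0764],[-0.12,-0.027,-0.018,0.1146],[-0.16,-0.036,-0.024,0.1528],[-0.2,-0.045,-0.03,0.191]], gripper=1)

```text
time_s: 0.57
position: [330.1, 460.0, 261.3]
eef_rot: [0.419, 0.908, -0.0, -0.0]
wrist_force: [1.0, 0.0, 0.6]
opening: 85.4
finger_force: 0.0
```

Run:
```python
from h import *
st=status.read_state();print(st["time_s"],st["position"],R.from_quat(st["eef_rot"]).as_matrix(),st["qpos"],st["wrist_force"])
print(totool(st,[490,290,255]))
```

```text
0.5667 [330.11 460.   261.31] [[-0.65  0.76 -0.  ]
 [ 0.76  0.65 -0.  ]
 [-0.   -0.   -1.  ]] [0.87 0.27 1.48 0.   1.39 0.17] [0.95 0.03 0.58]
[-233.11   11.19    6.32]
```

In the tool's units: 0.6 rad / 3.1416 = 0.191.

Request:
drive_tool(commands=[[-0.04,0.002,0,0.0382],[-0.08,0.004,0,0.0764],[-0.12,0.006,0,0.1146],[-0.16,0.008,0,0.1528],[-0.2,0.01,0,0.191]])

```text
time_s: 0.98
position: [468.1, 314.6, 261.1]
eef_rot: [0.669, 0.744, -0.0, -0.0]
wrist_force: [0.1, -0.5, 0.5]
opening: 85.5
finger_force: 0.0
```

In the tool's units: 0.109 rad / 3.1416 = 0.0347.

Request:
drive_tool(commands=[[-0.038,0.012,0,0.0064],[-0.077,0.024,0,0.0127],[-0.115,0.037,0,0.0191],[-0.154,0.049,0,0.0255],[-0.192,0.061,0,0.0347]])

```text
time_s: 1.4
position: [549.6, 130.3, 261.0]
eef_rot: [0.706, 0.708, -0.0, -0.0]
wrist_force: [0.2, -0.4, 0.5]
opening: 85.7
finger_force: 0.0
```

Request:
drive_tool(commands=[[-0.04,0.01,0,0],[-0.08,0.02,0,0],[-0.12,0.03,0,0],[-0.16,0.04,0,0],[-0.17,0.04,0,0]])

```text
time_s: 1.82
position: [591.5, -43.7, 260.8]
eef_rot: [0.708, 0.707, -0.001, 0.002]
wrist_force: [-0.2, 1.6, 0.1]
opening: 85.4
finger_force: 0.0
```

Run:
```python
from h import *
st=status.read_state();im=vision.read_camera("wrist");cv2.imwrite("pics/w1.png",im[:,:,::-1]);np.save("w1.npy",np.r_[st["position"],st["eef_rot"]])
print(st["time_s"],st["position"],st["eef_rot"],st["qpos"],st["wrist_force"])
```

```text
1.8167 [591.47 -43.67 260.79] [ 0.71  0.71 -0.    0.  ] [-0.14  0.31  1.42 -0.    1.41 -0.14] [-0.21  1.64  0.15]
```

View pics/w1.png

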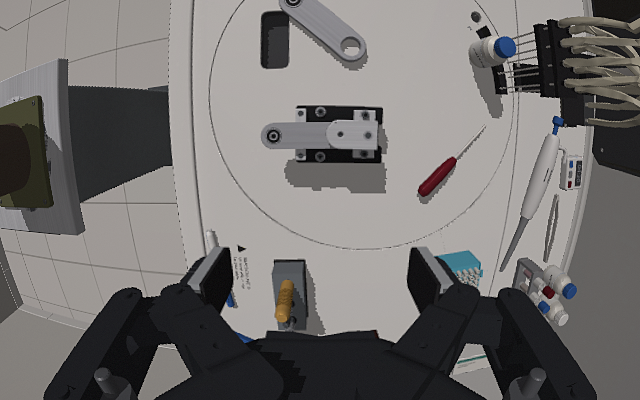

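The block is at (340,135) with a dark bore spot at about (340,134). The stand is at (289,293), with the brass punch leaning up at (286,300). Close crop of both:

Run:
```python
import cv2,numpy as np
im=cv2.imread("pics/w1.png")
a=cv2.resize(im[95:170,255:390],None,fx=5.5,fy=5.5,interpolation=cv2.INTER_CUBIC)
b=cv2.resize(im[255:335,260:320],None,fx=2.2,fy=2.2,interpolation=cv2.INTER_CUBIC)
o=np.zeros((600,745,3),np.uint8);o[:a.shape[0],:a.shape[1]]=a;o[420:420+b.shape[0],:b.shape[1]]=b
cv2.imwrite("pics/crop2.png",o)
```

```text
(no output)
```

View pics/crop2.png

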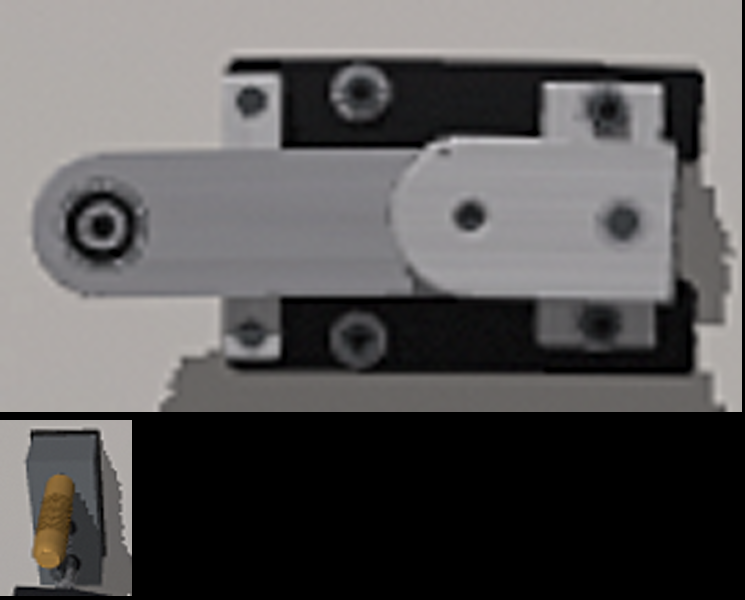

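Run:
```python
from h import *
w=np.load("w1.npy");st={"position":w[:3],"eef_rot":w[3:]}
a=lambda x,y:(255+x/5.5-.4,95+y/5.5-.4)
b=lambda x,y:(260+x/2.2-.3,255+(y-420)/2.2-.3)
f=lambda p,z:ray("wrist",p,z,st)
print("bore",f(a(470,215),66))
print("block corners(40)",[f(a(*p),40) for p in((225,65),(222,370),(703,75),(692,373))])
print("link tail end",f(a(32,225),57),"edges",f(a(170,152),57),f(a(170,297),57),f(a(370,151),57),f(a(370,296),57))
print("head",f(b(47,553),114))
print("shank base y-top",f(b(62,474),114),"stand corner",f(b(30,440),40),f(b(98,432),0))
# fresh state + cross check of calibration with scene camera
st=status.read_state();print(st["position"],st["time_s"])
for n in("top","scene"):print(n,"proj bore",proj(n,[613,4,66]),"head",proj(n,[546,-196,116]))
```

```text
bore [613.56   2.24  66.  ]
block corners(40) [array([563.5 ,  32.71,  40.  ]), array([561.98, -33.02,  40.  ]), array([665.09,  31.57,  40.  ]), array([664.36, -33.44,  40.  ])]
link tail end [524.61   0.55  57.  ] edges [553.45  14.85  57.  ] [552.91 -14.95  57.  ] [593.9   14.61  57.  ] [593.86 -15.08  57.  ]
head [ 546.17 -197.73  114.  ]
shank base y-top [ 556.66 -147.97  114.  ] stand corner [ 529.33 -168.65   40.  ] [ 568.49 -183.39   -0.  ]
[590.52 -42.99 260.69] 1.8667
top proj bore (np.float64(268.2572256632897), np.float64(199.81070734781764)) head (np.float64(360.1081999011544), np.float64(231.36077690286518))
scene proj bore (np.float64(287.7308933938631), np.float64(186.46361257530282)) head (np.float64(325.33242850887734), np.float64(204.7885815598766))
```

Bore estimate is (613.4,2.7) and the punch axis is (546.2,-196.5). Moving over the punch and down.

Request:
drive_tool(commands=[[-0.038,-0.011,0.01,0],[-0.076,-0.022,0.02,0],[-0.114,-0.033,0.03,0],[-0.153,-0.044,0.04,0],[-0.153,-0.044,0.06,0]])

```text
time_s: 2.28
position: [545.8, -196.8, 202.5]
eef_rot: [0.708, 0.707, -0.001, 0.003]
wrist_force: [0.7, 1.0, 0.7]
opening: 84.9
finger_force: 0.0
```

Request:
drive_tool(commands=[[0,0,0,0],[0,0,0,0],[0,0,0,0]])

```text
time_s: 2.53
position: [546.7, -189.2, 201.8]
eef_rot: [0.706, 0.709, 0.0, -0.0]
wrist_force: [0.3, 1.1, 0.1]
opening: 85.3
finger_force: 0.0
```

Run:
```python
from h import *
st=status.read_state();im=vision.read_camera("wrist")
print(st["time_s"],st["position"],R.from_quat(st["eef_rot"]).as_matrix()[:2,:2],st["wrist_force"],totool(st,[546.2,-196.5,64]))
T=cv2.resize(im[200:390,180:460],None,fx=2.8,fy=2.8,interpolation=cv2.INTER_CUBIC);cv2.imwrite("pics/w2.png",T[:,:,::-1])
print(proj("wrist",[546.2,-196.5,116],st))
```

```text
2.5333 [ 546.72 -189.24  201.78] [[-0.  1.]
 [ 1.  0.]] [0.28 1.06 0.07] [ -7.36  -0.58 137.78]
(np.float64(319.2895514493933), np.float64(212.82566090384194))
```

View pics/w2.png

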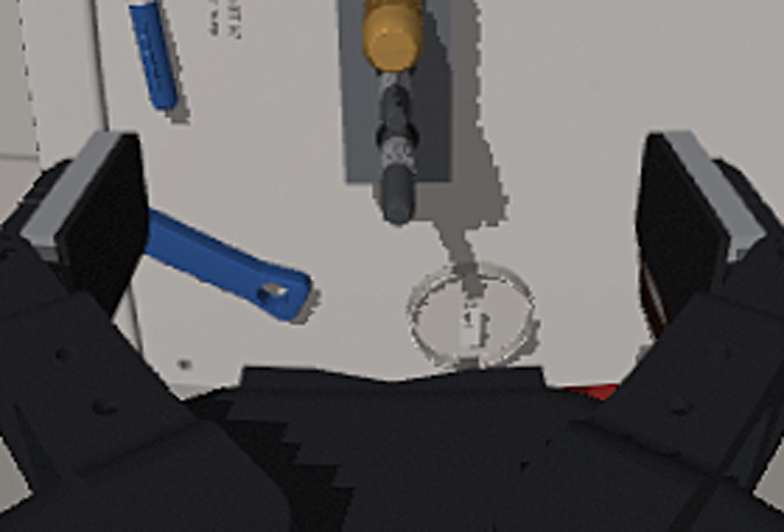

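The head is at crop (393,48), centred between the fingers along x and needing about 8 mm in tool -x. The dark punches are clear of the fingers. Descending, then closing.

Request:
drive_tool(commands=[[-0.008,0,0.03,0],[-0.008,0,0.07,0],[-0.008,0,0.105,0],[-0.008,0,0.138,0],[-0.008,0,0.138,0]])

```text
time_s: 3.0
position: [543.0, -195.4, 58.5]
eef_rot: [0.705, 0.709, -0.002, -0.005]
wrist_force: [-1.3, 0.1, 0.4]
opening: 85.4
finger_force: 0.0
```

Request:
drive_tool(commands=[[0,0,0,0],[0,0,0,0],[0,0,0,0],[0,0,0,0],[0,0,0,0]], gripper=-1)

```text
time_s: 3.42
position: [547.7, -199.2, 65.5]
eef_rot: [0.706, 0.708, 0.001, 0.002]
wrist_force: [0.4, 0.5, -0.0]
opening: 25.5
finger_force: 0.0
```

Request:
drive_tool(commands=[[0,0,0,0],[0,0,0,0],[0,0,0,0],[0,0,0,0],[0,0,0,0]])

```text
time_s: 3.83
position: [547.1, -199.1, 65.2]
eef_rot: [0.706, 0.708, 0.0, 0.001]
wrist_force: [-0.9, -0.0, 7.1]
opening: 16.9
finger_force: 58.2
```

Run:
```python
from h import *
st=status.read_state();print(st)
im=vision.read_camera("scene");cv2.imwrite("pics/s2.png",im[:,:,::-1])
```

```text
{'time_s': 3.8333, 'qpos': array([-0.42,  0.48,  1.7 ,  0.  ,  0.96, -0.42]), 'dq': array([0., 0., 0., 0., 0., 0.]), 'joint_efforts': array([ -0.1 , -46.5 , -17.64,  -0.02,  -0.49,   0.  ]), 'position': array([ 547.08, -199.15,   65.19]), 'eef_rot': array([0.71, 0.71, 0.  , 0.  ]), 'wrist_force': array([-0.88, -0.02,  7.09]), 'torque': array([0.12, 0.23, 0.03]), 'finger_force': 58.23761343955994, 'opening': 16.85075921081532}
```

Gripped at (547.1,-199.1,65.2), so the tip is about 57 mm below the TCP. Lift it straight and measure the tip in hand.

Request:
drive_tool(commands=[[0,0,-0.02,0],[0,0,-0.04,0],[0,0,-0.07,0],[0,0,-0.1,0],[0,0,-0.13,0]])

```text
time_s: 4.3
position: [545.6, -198.5, 194.6]
eef_rot: [0.706, 0.708, -0.0, -0.0]
wrist_force: [0.0, -0.7, -2.6]
opening: 16.6
finger_force: 59.4
```

Request:
drive_tool(commands=[[0,0,0,0],[0,0,0,0],[0,0,0,0],[0,0,0,0]])

```text
time_s: 4.63
position: [544.9, -198.1, 191.8]
eef_rot: [0.706, 0.708, -0.001, -0.002]
wrist_force: [-0.5, 0.3, -1.8]
opening: 16.8
finger_force: 59.4
```

Run:
```python
from h import *
st=status.read_state();w=vision.read_camera("wrist");t=vision.read_camera("top");s=vision.read_camera("scene")
print(st["time_s"],st["position"],st["eef_rot"],st["wrist_force"],st["opening"],st["finger_force"])
tip=st["position"]+[0,0,-57];print("pred tip",tip)
o=np.zeros((500,800,3),np.uint8)
for im,n,x0,sc in((w,"wrist",0,4),(s,"scene",400,4)):
    u,v=proj(n,tip,st);print(n,u,v);U,V=int(u)-50,int(v)-70
    c=im[V:V+125,U:U+100];c=cv2.resize(c,(400,500),interpolation=cv2.INTER_CUBIC);o[:,x0:x0+400]=c;print("origin",U,V)
u,v=proj("top",[547,-197,40]);print("top hole",u,v)
cv2.imwrite("pics/tip.png",o[:,:,::-1]);cv2.imwrite("pics/top_h.png",t[:,:,::-1])
```

```text
4.6333 [ 544.88 -198.14  191.75] [ 0.71  0.71 -0.   -0.  ] [-0.48  0.3  -1.83] 16.82034624168451 59.439754486083984
pred tip [ 544.88 -198.14  134.75]
wrist 320.2937197610578 216.09476915029137
origin 270 146
scene 326.01658733714703 196.5773946311887
origin 276 126
top hole 358.07391038740207 230.7831451093874
```

View pics/tip.png

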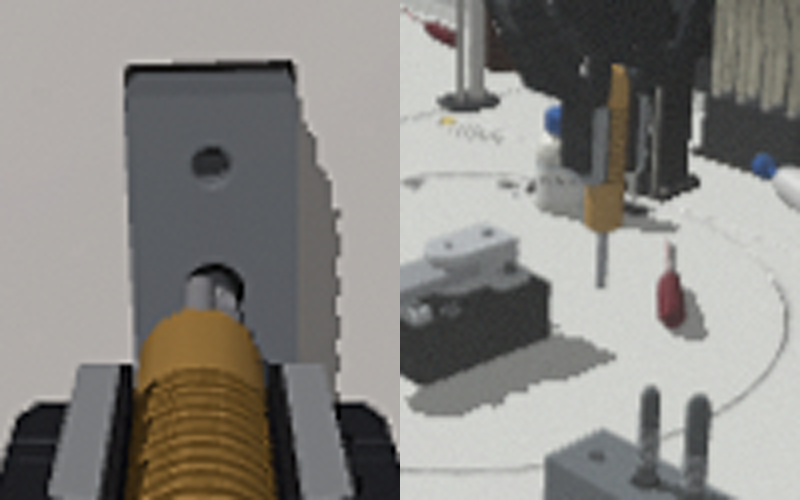

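Tip seen in wrist at about (320,217), against a prediction of (320.3,216.1). In scene it is at (326,197), against (326,196.6). So the punch is straight and the tip is at TCP −57 mm. The empty hole shows at wrist (322.6,186.6). Carrying it to above the bore.

Request:
drive_tool(commands=[[0.038,0.013,0,0],[0.076,0.026,0,0],[0.114,0.039,0,0],[0.152,0.052,0,0],[0.19,0.065,0,0]])

```text
time_s: 5.2
position: [610.6, -6.9, 192.2]
eef_rot: [0.706, 0.708, -0.001, -0.001]
wrist_force: [1.1, -0.1, -1.1]
opening: 16.4
finger_force: 59.4
```

Request:
drive_tool(commands=[[0.01,0.003,0.01,0],[0.01,0.003,0.03,0],[0.01,0.003,0.03,0],[0.01,0.003,0.03,0],[0.01,0.003,0.03,0]])

```text
time_s: 5.62
position: [613.4, 0.9, 163.0]
eef_rot: [0.706, 0.708, -0.0, -0.0]
wrist_force: [-0.3, -0.5, -1.5]
opening: 16.6
finger_force: 59.4
```

Request:
drive_tool(commands=[[0,0,0,0],[0,0,0,0],[0,0,0,0]])

```text
time_s: 5.87
position: [614.2, 0.7, 164.2]
eef_rot: [0.706, 0.708, 0.001, 0.001]
wrist_force: [0.3, -0.9, -1.9]
opening: 16.6
finger_force: 59.4
```

Run:
```python
from h import *
st=status.read_state();w=vision.read_camera("wrist")
print(st["time_s"],st["position"],st["eef_rot"],st["wrist_force"],st["qpos"])
tip=st["position"]+[0,0,-57];print("pred tip",tip,proj("wrist",tip,st),"bore pred",proj("wrist",[613.5,2.4,66],st))
u,v=proj("wrist",tip,st);U,V=int(u)-40,int(v)-50
c=cv2.resize(w[V:V+70,U:U+80],None,fx=8,fy=8,interpolation=cv2.INTER_CUBIC);print("origin",U,V)
cv2.imwrite("pics/bore.png",c[:,:,::-1]);np.save("w3.npy",np.r_[st["position"],st["eef_rot"]])
```

```text
5.8667 [614.16   0.74 164.23] [0.71 0.71 0.   0.  ] [ 0.27 -0.87 -1.87] [-0.07  0.41  1.52 -0.    1.21 -0.07]
pred tip [614.16   0.74 107.23] (np.float64(319.89815728278603), np.float64(215.9705373768753)) bore pred (np.float64(319.0063162821389), np.float64(197.39467858875304))
origin 279 165
```

View pics/bore.png

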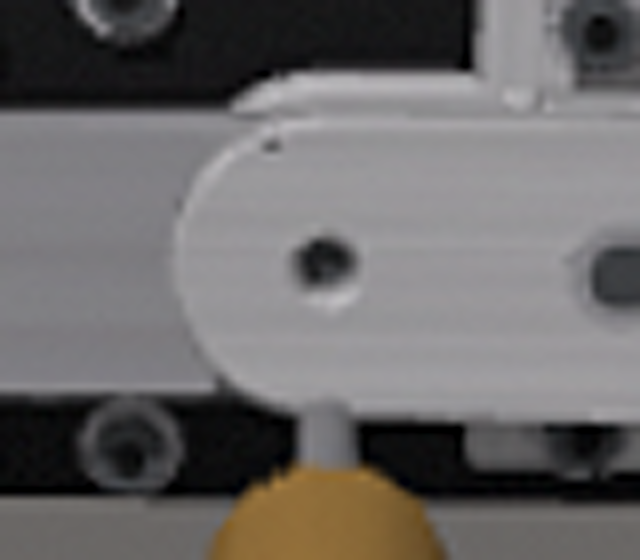

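The bore mouth is at crop (327,272), i.e. wrist (319.4,198.6). The tip end looks to be near crop (327,402). Checking the tip edge numerically.

Run:
```python
from h import *
c=cv2.imread("pics/bore.png",0)
s=c[4::8,4::8];print(s.shape)  # approx original px, origin 279,165
for v in range(26,60):print(v+165,s[v,33:50])
w=np.load("w3.npy");st={"position":w[:3],"eef_rot":w[3:]}
print(ray("wrist",(319.4,198.6),66,st),ray("wrist",(319.5,217),107,st))
```

```text
(70, 80)
191 [151 150 150 150 151 151 150 151 150 150 150 151 151 152 151 152 152]
192 [147 147 148 149 148 149 149 150 150 150 149 148 148 148 148 148 148]
193 [149 148 148 150 151 154 155 142 142 149 152 150 149 149 148 150 148]
194 [151 152 153 154 150 136 123 110 113 129 145 151 155 152 152 153 153]
195 [153 153 155 152 130  90  33  41  55  82 115 145 160 156 155 155 155]
196 [149 149 151 118  73  39  26  29  24  34  75 122 157 150 149 149 149]
197 [149 152 142 110  68  26  33  35  32  30  58 105 147 150 150 150 150]
198 [151 153 144 115  74  38  33  57  56  49  73 115 150 150 151 151 150]
199 [151 152 144 125  92  49  31  60  67  88 110 133 153 150 148 149 149]
200 [149 150 147 137 115  85  82  96 104 127 146 154 153 149 149 149 148]
201 [151 151 153 148 138 133 144 146 153 166 172 171 153 151 150 151 150]
202 [150 151 151 150 155 164 175 172 183 189 180 159 147 150 151 149 150]
203 [149 150 149 150 148 151 157 162 171 162 151 149 149 150 150 151 151]
204 [147 147 146 147 146 147 149 151 154 149 145 148 147 149 149 147 147]
205 [148 147 147 147 148 148 147 146 146 146 147 149 14
[... 770 characters left out ...]
4  69  90 108 118 117 116 109 103 109 126 123 122 122 122 122]
217 [  7   0   9  23  81 120 120 118 114 102  86  69  58  61  61  61  61]
218 [ 12  10   4  16  85 122 121 120 114 104  82  40   0   0   0   1   0]
219 [ 17  13   5  20  88 125 123 120 115 106  85  44   1   6  11  11  12]
220 [ 14  13  11  18  88 127 123 119 114 105  86  47   1  14  14  13  13]
221 [ 12  11   4  21  86 126 123 121 113 104  88  59   2   8  11  13  11]
222 [ 11   5   2  37  93 124 119 118 113 105  93  67  15   8   6  10  13]
223 [ 12  37  29  71 102 118 115 115 112 107 100  87  66  49  28  11  11]
224 [ 31  75  73 109 121 114 111 110 111 111 110 113 118  94  64  34  11]
[613.82   1.39  66.  ] [613.89  -0.08 107.  ]
```

The tip needs about +2 mm in y (tool x), with x on target. Shift, then descend to just above the mouth.

Request:
drive_tool(commands=[[0.002,0,0.01,0],[0.002,0,0.02,0],[0.002,0,0.03,0],[0.002,0,0.036,0],[0.002,0,0.037,0]])

```text
time_s: 6.33
position: [612.0, 3.6, 123.8]
eef_rot: [0.706, 0.708, -0.002, -0.002]
wrist_force: [0.6, 0.3, -2.0]
opening: 16.5
finger_force: 59.4
```

Request:
drive_tool(commands=[[0,0,0,0],[0,0,0,0],[0,0,0,0],[0,0,0,0]])

```text
time_s: 6.67
position: [614.2, 3.5, 126.8]
eef_rot: [0.706, 0.708, 0.0, 0.0]
wrist_force: [0.2, 0.1, -1.8]
opening: 16.6
finger_force: 59.4
```

Request:
drive_tool(commands=[[0,0,0,0],[0,0,0,0],[0,0,0,0],[0,0,0,0]])

```text
time_s: 7.0
position: [613.8, 3.5, 126.5]
eef_rot: [0.706, 0.708, 0.0, 0.0]
wrist_force: [0.4, -0.4, -1.5]
opening: 16.2
finger_force: 59.4
```

Request:
drive_tool(commands=[[-0.0007,0,0,0],[-0.0007,0,0.0005,0],[-0.0007,0,0.001,0],[-0.0007,0,0.0015,0],[-0.0007,0,0.002,0]])

```text
time_s: 7.42
position: [613.7, 2.8, 124.2]
eef_rot: [0.706, 0.708, -0.0, -0.0]
wrist_force: [0.3, 0.5, -1.7]
opening: 16.5
finger_force: 59.4
```

Request:
drive_tool(commands=[[0,0,0.0003,0],[0,0,0.0006,0],[0,0,0.0009,0],[0,0,0.0012,0],[0,0,0.0015,0]])

```text
time_s: 7.83
position: [613.7, 2.8, 122.8]
eef_rot: [0.706, 0.708, 0.0, 0.0]
wrist_force: [0.6, -1.1, -1.0]
opening: 16.7
finger_force: 59.4
```

Request:
drive_tool(commands=[[0,0,0.0003,0],[0,0,0.0006,0],[0,0,0.0006,0],[0,0,0.0006,0],[0,0,0.0006,0]])

```text
time_s: 8.25
position: [613.7, 2.8, 122.2]
eef_rot: [0.706, 0.708, 0.0, 0.0]
wrist_force: [0.8, 0.2, -1.7]
opening: 16.6
finger_force: 59.4
```

Request:
drive_tool(commands=[[0,0,0.0003,0],[0,0,0.0006,0],[0,0,0.0009,0],[0,0,0.001,0],[0,0,0.001,0]])

```text
time_s: 8.67
position: [613.7, 2.8, 121.2]
eef_rot: [0.706, 0.708, -0.0, 0.0]
wrist_force: [-0.1, -0.2, -2.9]
opening: 16.7
finger_force: 59.4
```

Request:
drive_tool(commands=[[0,0,0.0003,0],[0,0,0.0006,0],[0,0,0.0009,0],[0,0,0.001,0],[0,0,0.001,0]])

```text
time_s: 9.08
position: [613.7, 2.8, 120.2]
eef_rot: [0.706, 0.708, -0.0, 0.0]
wrist_force: [0.6, -0.0, -2.3]
opening: 16.4
finger_force: 59.4
```

No resistance at 3 mm below the mouth level, so the tip is in the bore. Continuing slowly to the pin.

Request:
drive_tool(commands=[[0,0,0.0004,0],[0,0,0.0008,0],[0,0,0.0012,0],[0,0,0.0015,0],[0,0,0.0015,0]])

```text
time_s: 9.5
position: [613.7, 2.8, 118.7]
eef_rot: [0.706, 0.708, -0.0, -0.0]
wrist_force: [0.8, 0.1, -2.0]
opening: 16.7
finger_force: 59.4
```

Request:
drive_tool(commands=[[0,0,0.0004,0],[0,0,0.0008,0],[0,0,0.0012,0],[0,0,0.0015,0],[0,0,0.0015,0]])

```text
time_s: 9.92
position: [613.9, 2.8, 118.2]
eef_rot: [0.706, 0.708, 0.0, 0.0]
wrist_force: [-1.9, 0.5, 5.3]
opening: 16.4
finger_force: 60.3
```

Request:
drive_tool(commands=[[0,0,0.0004,0],[0,0,0.0008,0],[0,0,0.0012,0],[0,0,0.0015,0],[0,0,0.0015,0]])

```text
time_s: 10.33
position: [613.9, 2.8, 117.0]
eef_rot: [0.706, 0.708, 0.0, 0.0]
wrist_force: [-1.5, -0.8, 6.6]
opening: 16.7
finger_force: 60.4
```

The pin yields at about 8 N, with contact at TCP z ≈118.3. Pressing at about 6 mm/s to TCP z ≈101.5.

Request:
drive_tool(commands=[[0,0,0.0005,0],[0,0,0.001,0],[0,0,0.0015,0],[0,0,0.002,0],[0,0,0.0025,0]])

```text
time_s: 10.75
position: [614.0, 2.7, 114.7]
eef_rot: [0.706, 0.708, 0.0, 0.001]
wrist_force: [-1.8, 0.2, 8.2]
opening: 16.8
finger_force: 60.5
```

Request:
drive_tool(commands=[[0,0,0.0005,0],[0,0,0.001,0],[0,0,0.0015,0],[0,0,0.002,0],[0,0,0.0025,0]])

```text
time_s: 11.17
position: [614.0, 2.8, 112.3]
eef_rot: [0.706, 0.708, 0.0, 0.001]
wrist_force: [-2.4, 1.2, 7.4]
opening: 16.6
finger_force: 60.5
```

Request:
drive_tool(commands=[[0,0,0.0005,0],[0,0,0.001,0],[0,0,0.0015,0],[0,0,0.002,0],[0,0,0.0025,0]])

```text
time_s: 11.58
position: [614.0, 2.7, 109.8]
eef_rot: [0.706, 0.708, 0.0, 0.001]
wrist_force: [-2.2, 0.3, 8.1]
opening: 16.5
finger_force: 60.5
```

Request:
drive_tool(commands=[[0,0,0.0005,0],[0,0,0.001,0],[0,0,0.0015,0],[0,0,0.002,0],[0,0,0.0025,0]])

```text
time_s: 12.0
position: [614.0, 2.8, 107.3]
eef_rot: [0.706, 0.708, 0.0, 0.001]
wrist_force: [-2.5, 0.0, 7.4]
opening: 16.4
finger_force: 60.5
```

Request:
drive_tool(commands=[[0,0,0.0005,0],[0,0,0.001,0],[0,0,0.0015,0],[0,0,0.002,0],[0,0,0.0025,0]])

```text
time_s: 12.42
position: [614.0, 2.8, 104.7]
eef_rot: [0.706, 0.708, 0.0, 0.001]
wrist_force: [-1.7, -0.2, 8.0]
opening: 16.8
finger_force: 60.5
```

Request:
drive_tool(commands=[[0,0,0.0005,0],[0,0,0.001,0],[0,0,0.0015,0],[0,0,0.002,0],[0,0,0.0025,0]])

```text
time_s: 12.83
position: [614.0, 2.8, 102.2]
eef_rot: [0.706, 0.708, 0.0, 0.0]
wrist_force: [-2.2, -0.2, 8.6]
opening: 16.5
finger_force: 60.5
```

Request:
drive_tool(commands=[[0,0,0.0003,0],[0,0,0.0006,0],[0,0,0.0008,0],[0,0,0.0008,0],[0,0,0.0008,0]])

```text
time_s: 13.25
position: [613.9, 2.8, 101.1]
eef_rot: [0.706, 0.708, 0.0, 0.0]
wrist_force: [-1.9, -0.1, 5.4]
opening: 16.5
finger_force: 60.5
```

The pin has been driven 17.2 mm from contact, so travel is about 18.6 mm. Withdraw straight up, then carry back over the stand.

Request:
drive_tool(commands=[[0,0,-0.006,0],[0,0,-0.014,0],[0,0,-0.025,0],[0,0,-0.04,0],[0,0,-0.07,0]])

```text
time_s: 13.67
position: [610.9, 3.0, 168.0]
eef_rot: [0.706, 0.708, -0.003, -0.003]
wrist_force: [0.2, 0.9, -2.6]
opening: 16.5
finger_force: 59.3
```

Request:
drive_tool(commands=[[0,0,-0.02,0],[-0.038,-0.0125,-0.02,0],[-0.076,-0.025,-0.02,0],[-0.114,-0.0375,-0.02,0],[-0.152,-0.05,-0.02,0]])

```text
time_s: 14.08
position: [563.4, -150.3, 191.1]
eef_rot: [0.706, 0.709, 0.0, 0.0]
wrist_force: [1.2, 0.2, -1.9]
opening: 16.7
finger_force: 59.5
```

Request:
drive_tool(commands=[[-0.038,-0.0125,0,0],[-0.05,-0.0168,0,0],[-0.05,-0.0168,0.03,0],[-0.05,-0.0168,0.03,0],[-0.05,-0.0168,0.03,0]])

```text
time_s: 14.5
position: [545.7, -198.5, 159.0]
eef_rot: [0.706, 0.708, -0.001, -0.002]
wrist_force: [0.1, -0.2, -2.1]
opening: 16.3
finger_force: 59.3
```

Request:
drive_tool(commands=[[0,0,0,0],[0,0,0,0],[0,0,0,0],[0,0,0,0]])

```text
time_s: 14.83
position: [548.3, -198.9, 160.9]
eef_rot: [0.706, 0.709, 0.0, 0.001]
wrist_force: [-0.3, -0.6, -1.0]
opening: 16.6
finger_force: 59.3
```

Run:
```python
from h import *
st=status.read_state();w=vision.read_camera("wrist");s=vision.read_camera("scene")
print(st["time_s"],st["position"],st["eef_rot"],st["wrist_force"],totool(st,[547.1,-199.15,65.2]))
tip=st["position"]+[0,0,-57];o=np.zeros((560,800,3),np.uint8)
for im,n,x0 in((w,"wrist",0),(s,"scene",400)):
    u,v=proj(n,tip,st);print(n,u,v,"hole",proj(n,[547.1,-199.15,40],st));U,V=int(u)-25,int(v)-45
    o[:,x0:x0+400]=cv2.resize(im[V:V+70,U:U+50],(400,560),interpolation=cv2.INTER_CUBIC);print("origin",U,V)
cv2.imwrite("pics/ret.png",o[:,:,::-1])
```

```text
14.8333 [ 548.3  -198.9   160.88] [0.71 0.71 0.   0.  ] [-0.31 -0.58 -1.02] [-0.18 -1.34 95.68]
wrist 319.9111049384914 215.93251615379455 hole (np.float64(318.4345758061889), np.float64(192.5016381726504))
origin 294 170
scene 327.0068549216429 210.51947807819423 hole (np.float64(325.52718289243484), np.float64(238.77826763778114))
origin 302 165
```

View pics/ret.png

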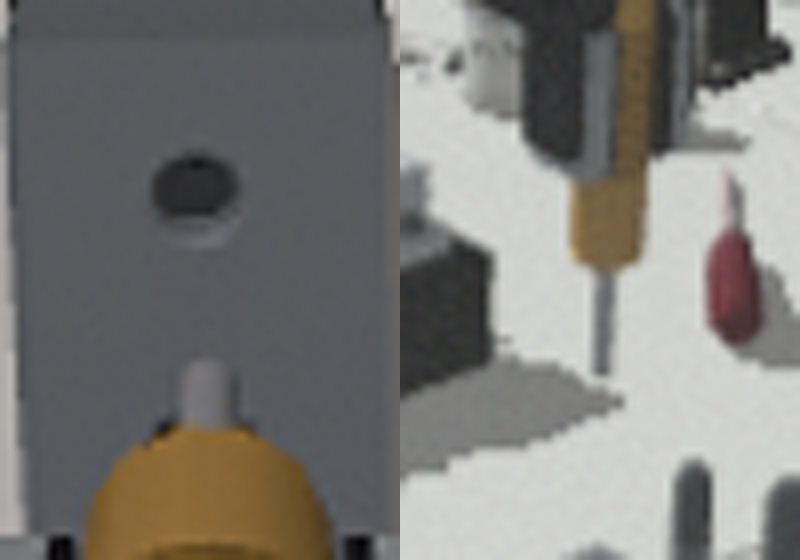

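The hole is at crop (196,200), with the tip about 1.3 mm too far in x and 0.5 mm in y. Correct, drop to just above, then lower slowly.

Request:
drive_tool(commands=[[-0.0004,-0.0013,0.015,0],[-0.0004,-0.0013,0.03,0],[-0.0004,-0.0013,0.045,0],[-0.0004,-0.0013,0.055,0],[-0.0004,-0.0013,0.055,0]])

```text
time_s: 15.35
position: [544.7, -199.0, 102.8]
eef_rot: [0.706, 0.708, -0.001, -0.002]
wrist_force: [-0.6, -0.3, -2.4]
opening: 16.4
finger_force: 59.4
```

Request:
drive_tool(commands=[[0,0,0,0],[0,0,0,0],[0,0,0,0],[0,0,0,0],[0,0,0,0]])

```text
time_s: 15.77
position: [546.7, -200.0, 105.7]
eef_rot: [0.706, 0.708, 0.0, 0.001]
wrist_force: [0.0, -0.4, -2.0]
opening: 16.2
finger_force: 59.4
```

Request:
drive_tool(commands=[[0,0,0.001,0],[0,0,0.003,0],[0,0,0.005,0],[0,0,0.007,0],[0,0,0.009,0]])

```text
time_s: 16.18
position: [546.1, -199.7, 95.6]
eef_rot: [0.706, 0.708, -0.0, -0.0]
wrist_force: [0.3, -0.2, -2.3]
opening: 16.5
finger_force: 59.4
```

Request:
drive_tool(commands=[[0,0,0.001,0],[0,0,0.002,0],[0,0,0.003,0],[0,0,0.003,0],[0,0,0.003,0]])

```text
time_s: 16.6
position: [546.2, -199.8, 92.8]
eef_rot: [0.706, 0.708, -0.0, -0.0]
wrist_force: [-0.0, 0.8, -2.0]
opening: 16.4
finger_force: 59.4
```

The tip is inside the hole with no force. Lowering the rest.

Request:
drive_tool(commands=[[0.0004,0.0007,0.002,0],[0.0004,0.0007,0.005,0],[0.0004,0.0007,0.008,0],[0.0004,0.0007,0.011,0],[0.0004,0.0007,0.014,0]])

```text
time_s: 17.02
position: [546.8, -199.3, 78.5]
eef_rot: [0.706, 0.708, -0.0, -0.0]
wrist_force: [0.4, 0.2, -1.4]
opening: 16.6
finger_force: 59.4
```

Request:
drive_tool(commands=[[0,0,0.002,0],[0,0,0.005,0],[0,0,0.008,0],[0,0,0.01,0],[0,0,0.011,0]])

```text
time_s: 17.43
position: [546.7, -199.3, 67.5]
eef_rot: [0.706, 0.708, -0.0, -0.0]
wrist_force: [1.0, 0.7, -1.6]
opening: 16.5
finger_force: 59.4
```

Request:
drive_tool(commands=[[0,0,0.0005,0],[0,0,0.001,0],[0,0,0.0015,0],[0,0,0.002,0],[0,0,0.002,0]])

```text
time_s: 17.85
position: [546.9, -199.4, 65.9]
eef_rot: [0.706, 0.708, 0.0, 0.0]
wrist_force: [-0.1, 1.4, -2.2]
opening: 16.8
finger_force: 59.4
```

Request:
drive_tool(commands=[[0,0,0.0004,0],[0,0,0.0008,0],[0,0,0.001,0],[0,0,0.001,0]])

```text
time_s: 18.18
position: [547.0, -199.5, 65.2]
eef_rot: [0.706, 0.708, 0.0, 0.0]
wrist_force: [-1.0, -0.5, 1.1]
opening: 16.8
finger_force: 59.8
```

Request:
drive_tool(commands=[[0,0,0,0],[0,0,0,0],[0,0,0,0],[0,0,0,0],[0,0,0,0]], gripper=1)

```text
time_s: 18.6
position: [547.0, -199.4, 64.9]
eef_rot: [0.706, 0.708, 0.0, 0.0]
wrist_force: [0.4, 0.4, -0.4]
opening: 76.0
finger_force: 0.0
```

Request:
drive_tool(commands=[[0,0,0,0],[0,0,0,0],[0,0,0,0],[0,0,0,0]])

```text
time_s: 18.93
position: [546.9, -199.4, 64.9]
eef_rot: [0.706, 0.708, 0.0, -0.0]
wrist_force: [0.8, 0.4, -0.5]
opening: 85.4
finger_force: 0.0
```

Request:
drive_tool(commands=[[0,0,-0.03,0],[0,0,-0.06,0],[0,0,-0.1,0],[0,0,-0.135,0],[0,0,-0.135,0]])

```text
time_s: 19.35
position: [551.5, -201.4, 207.8]
eef_rot: [0.706, 0.708, 0.003, 0.007]
wrist_force: [1.8, -0.9, 0.5]
opening: 85.2
finger_force: 0.0
```

Run:
```python
from h import *
st=status.read_state();w=vision.read_camera("scene");t=vision.read_camera("top")
print(st["time_s"],st["position"],st["eef_rot"],st["qpos"],st["wrist_force"])
o=cv2.resize(w[160:290,250:390],None,fx=4,fy=4,interpolation=cv2.INTER_CUBIC)
cv2.imwrite("pics/stood.png",o[:,:,::-1])
```

```text
19.35 [ 551.46 -201.36  207.84] [0.71 0.71 0.   0.01] [-0.42  0.33  1.53  0.    1.27 -0.43] [ 1.84 -0.86  0.52]
```

View pics/stood.png

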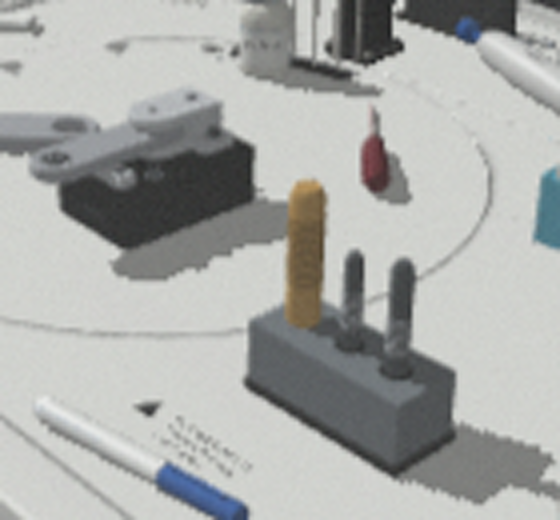

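The punch stands back in its hole: shank base at (305,322), upright, with the dark punches beside it untouched. Next, turn the tool and go over the link's tail.

In the tool's units: 0.12 rad / 3.1416 = 0.0382.

Request:
drive_tool(commands=[[0.04,0,0,0.0382],[0.08,0,0,0.0764],[0.12,0,0,0.1146],[0.16,0,0,0.1528],[0.2,0,0,0.191]], gripper=0.4)

```text
time_s: 19.87
position: [544.7, -3.9, 197.8]
eef_rot: [0.881, 0.473, -0.002, -0.001]
wrist_force: [0.4, 0.3, 0.1]
opening: 59.6
finger_force: 0.0
```

In the tool's units: 0.6 rad / 3.1416 = 0.191.

Request:
drive_tool(commands=[[0,0,0,0.0382],[0,0,0,0.0764],[0,0,0,0.1146],[0,0,0,0.1528],[0,0,0,0.191]])

```text
time_s: 20.28
position: [544.9, -5.1, 197.7]
eef_rot: [0.981, 0.192, -0.002, -0.001]
wrist_force: [-0.7, 0.7, -0.4]
opening: 59.9
finger_force: 0.0
```

In the tool's units: 0.371 rad / 3.1416 = 0.1181.

Request:
drive_tool(commands=[[0,0,0,0.0382],[0,0,0,0.0764],[0,0,0,0.1181],[0,0,0,0.1181],[0,0,0,0.1181]])

```text
time_s: 20.7
position: [545.3, -5.4, 198.3]
eef_rot: [1.0, 0.012, -0.002, -0.0]
wrist_force: [0.3, -0.2, -1.0]
opening: 59.6
finger_force: 0.0
```

Request:
drive_tool(commands=[[0,0,0,0],[0,0,0,0],[0,0,0,0]])

```text
time_s: 20.95
position: [546.3, -5.5, 199.6]
eef_rot: [1.0, 0.011, -0.0, -0.0]
wrist_force: [-0.0, 0.3, 0.3]
opening: 59.6
finger_force: 0.0
```

Run:
```python
from h import *
st=status.read_state();w=vision.read_camera("wrist")
print(st["time_s"],st["position"],R.from_quat(st["eef_rot"]).as_matrix(),st["qpos"])
print("to grip",totool(st,[544.5,1.2,42]))
# link edges: brightness profile across y at z=57 for several x, seen by the wrist camera
g=cv2.GaussianBlur(cv2.cvtColor(w,cv2.COLOR_RGB2GRAY),(0,0),.7).astype(np.float32)
cv2.imwrite("pics/w5.png",w[:,:,::-1])
for x in(545,555,585):
    ys=np.arange(-30,31,2.)
    uv=np.float32([proj("wrist",[x,y,57],st) for y in ys]).reshape(-1,1,2)
    print(x,uv[15,0],cv2.remap(g,uv[...,0],uv[...,1],1).ravel().astype(int))
xs=np.arange(510,560,2.);uv=np.float32([proj("wrist",[x,8,57],st) for x in xs]).reshape(-1,1,2)
print("x prof",cv2.remap(g,uv[...,0],uv[...,1],1).ravel().astype(int))
```

```text
20.95 [546.31  -5.5  199.6 ] [[ 1.    0.02 -0.  ]
 [ 0.02 -1.    0.  ]
 [-0.   -0.   -1.  ]] [-0.09  0.29  1.61  0.    1.24  1.46]
to grip [ -1.57  -6.73 157.6 ]
545 [313.56 187.89] [184 184 185 184 184 184 184 179 129 132 131 121 107  50  30  30  32  52
  95 119 134 133 140 184 185 185 185 185 185 185 185]
555 [313.74 177.6 ] [185 184 184 184 184 185 186 170 135 133 131 130 134 135 136 134 133 133
 135 136 135 133 139 183 186 185 185 185 186 185 185]
585 [314.32 145.91] [ 14  15  15  16  15  17  16  30 122 135 133 131 136 136 135 133 133 136
 137 137 136 135 119  32  26  26  25  25  25  26  22]
x prof [185 184 184 185 185 185 185 185 176 144 133 131 112 104  91  90 102 114
 127 136 135 136 136 136 136]
```

Link edges at −15.1 and +14.7, so the centreline is y ≈ 0 and the tail end is near x 527. Descend to a low grip at the finger ends, so the link can be set on the deck.

In the tool's units: 0.022 rad / 3.1416 = 0.007.

Request:
drive_tool(commands=[[-0.0015,-0.0058,0.03,0.007],[-0.0015,-0.0058,0.065,0.007],[-0.0015,-0.0058,0.1,0.007],[-0.0015,-0.0058,0.12,0.007],[-0.0015,-0.0058,0.13,0.007]])

```text
time_s: 21.42
position: [542.6, 0.4, 67.0]
eef_rot: [1.0, 0.0, -0.003, -0.0]
wrist_force: [0.2, 0.1, 0.1]
opening: 59.8
finger_force: 0.0
```

Request:
drive_tool(commands=[[0,0,0.005,0],[0,0,0.013,0],[0,0,0.021,0],[0,0,0.0275,0],[0,0,0.0275,0]])

```text
time_s: 21.83
position: [544.7, 0.2, 41.9]
eef_rot: [1.0, -0.0, -0.0, -0.0]
wrist_force: [-0.8, -0.4, -0.6]
opening: 59.6
finger_force: 0.0
```

Request:
drive_tool(commands=[[0,0,0,0],[0,0,0,0],[0,0,0,0]])

```text
time_s: 22.08
position: [545.4, 0.2, 43.0]
eef_rot: [1.0, -0.0, 0.001, 0.0]
wrist_force: [-0.4, 0.8, -0.7]
opening: 59.7
finger_force: 0.0
```

Request:
drive_tool(commands=[[0,0,0,0],[0,0,0,0],[0,0,0,0],[0,0,0,0],[0,0,0,0]], gripper=-1)

```text
time_s: 22.5
position: [545.0, 0.3, 42.9]
eef_rot: [1.0, -0.0, 0.0, 0.0]
wrist_force: [-0.6, 0.3, 4.9]
opening: 28.5
finger_force: 58.9
```

Request:
drive_tool(commands=[[0,0,0,0],[0,0,0,0],[0,0,0,0]])

```text
time_s: 22.75
position: [545.0, 0.3, 42.9]
eef_rot: [1.0, -0.0, 0.0, 0.0]
wrist_force: [-1.0, 0.4, 6.1]
opening: 28.2
finger_force: 58.9
```

Request:
drive_tool(commands=[[-0.001,0,0,0],[-0.003,0,0,0],[-0.005,0,0,0],[-0.007,0,0,0],[-0.009,0,0,0]])

```text
time_s: 23.17
position: [536.8, 0.1, 42.7]
eef_rot: [1.0, -0.0, 0.001, 0.0]
wrist_force: [3.7, -0.0, 3.4]
opening: 28.7
finger_force: 59.0
```

The link slides freely with about 4 N of drag. I'll relieve it slightly upward and keep drawing.

Request:
drive_tool(commands=[[-0.002,0,-0.0004,0],[-0.004,0,-0.0004,0],[-0.006,0,-0.0004,0],[-0.008,0,-0.0004,0],[-0.01,0,-0.0004,0]])

```text
time_s: 23.58
position: [525.5, 0.3, 42.7]
eef_rot: [1.0, -0.0, -0.0, -0.0]
wrist_force: [1.9, 0.2, 3.6]
opening: 28.5
finger_force: 59.0
```

Request:
drive_tool(commands=[[-0.004,0,0,0],[-0.009,0,0,0],[-0.014,0,0,0],[-0.019,0,0,0],[-0.024,0,0,0]])

```text
time_s: 24.0
position: [500.6, 0.3, 42.6]
eef_rot: [1.0, -0.0, -0.001, -0.0]
wrist_force: [1.3, -0.0, 1.4]
opening: 28.4
finger_force: 59.0
```

Request:
drive_tool(commands=[[-0.006,0,0,0],[-0.012,0,0,0],[-0.018,0,0,0],[-0.024,0,0,0],[-0.03,0,0,0]])

```text
time_s: 24.42
position: [470.0, 0.4, 42.5]
eef_rot: [1.0, -0.0, -0.001, -0.0]
wrist_force: [0.3, 0.2, -1.3]
opening: 28.4
finger_force: 59.2
```

Request:
drive_tool(commands=[[-0.007,0,-0.001,0],[-0.014,0,-0.002,0],[-0.021,0,-0.004,0],[-0.026,0,-0.006,0],[-0.026,0,-0.006,0]])

```text
time_s: 24.83
position: [444.0, 0.4, 49.0]
eef_rot: [1.0, -0.0, -0.001, -0.0]
wrist_force: [0.5, -1.1, -0.5]
opening: 28.3
finger_force: 59.2
```

Run:
```python
from h import *
st=status.read_state();w=vision.read_camera("wrist")
print(st["time_s"],st["position"],R.from_quat(st["eef_rot"]).as_matrix()[:2,:2],st["wrist_force"],st["opening"],st["finger_force"])
g=cv2.cvtColor(w,cv2.COLOR_RGB2GRAY);cv2.imwrite("pics/w6.png",w[:,:,::-1])
z=st["position"][2]+14
for y in(-12,0,12):
    xs=np.arange(460,620,4.);uv=np.float32([proj("wrist",[x,y,z],st) for x in xs]).reshape(-1,1,2)
    print(y,cv2.remap(g,uv[...,0],uv[...,1],1).ravel().astype(int))
# free deck test: brightness of target strip, top camera
t=cv2.cvtColor(vision.read_camera("top"),cv2.COLOR_RGB2GRAY);cv2.imwrite("pics/t6.png",t)
```

```text
24.8333 [443.96   0.44  49.04] [[ 1. -0.]
 [-0. -1.]] [ 0.47 -1.07 -0.51] 28.325962224620753 59.19293940067291
-12 [ 83  82  82  83  83  83  77 137 137 138 138 140 139 140 136 144 195 189
 189 189 189 188   8  14  69 168   0   0   0   0   0   0   0   0   0   0
   0   0   0   0]
0 [ 82  82  82  82 115 137 137 137 137 136 136 110 190 190 190 190 123 133
 189 189 189 188  10  31  66 170   0   0   0   0   0   0   0   0   0   0
   0   0   0   0]
12 [138 138 139 137 139 138 138 138 137 138 140 140 142 142 141 143 191 189
 189 188 189 189  23  16  37 170   0   0   0   0   0   0   0   0   0   0
   0   0   0   0]
```

The link is out: deck shows through its eye at x ≈514 and its end is at ≈530, as expected. Shift it 50 mm to −y and lower.

Request:
drive_tool(commands=[[0,0.01,0,0],[0,0.025,0,0],[0,0.04,0,0],[0,0.05,0,0],[0,0.05,0.01,0]])

```text
time_s: 25.35
position: [448.2, -52.2, 39.9]
eef_rot: [1.0, -0.001, 0.002, 0.001]
wrist_force: [-0.1, 0.0, -0.9]
opening: 28.3
finger_force: 59.3
```

Request:
drive_tool(commands=[[0,0,0.008,0],[0,0,0.016,0],[0,0,0.024,0],[0,0,0.029,0],[0,0,0.031,0]])

```text
time_s: 25.77
position: [445.0, -49.3, 6.6]
eef_rot: [1.0, -0.0, -0.001, -0.0]
wrist_force: [-0.4, -0.5, -1.5]
opening: 28.7
finger_force: 59.3
```

Request:
drive_tool(commands=[[0,0,0,0],[0,0,0,0],[0,0,0.001,0],[0,0,0.002,0],[0,0,0.003,0]])

```text
time_s: 26.18
position: [446.1, -49.7, 5.1]
eef_rot: [1.0, -0.0, 0.0, 0.0]
wrist_force: [-0.5, -0.2, -0.6]
opening: 28.1
finger_force: 59.3
```

Request:
drive_tool(commands=[[0,0,0.0005,0],[0,0,0.001,0],[0,0,0.0015,0],[0,0,0.002,0]])

```text
time_s: 26.52
position: [445.8, -49.7, 2.8]
eef_rot: [1.0, -0.0, 0.0, 0.0]
wrist_force: [0.9, 0.3, -1.9]
opening: 28.3
finger_force: 59.3
```

Request:
drive_tool(commands=[[0,0,0.0005,0],[0,0,0.001,0],[0,0,0.001,0],[0,0,0.001,0]])

```text
time_s: 26.85
position: [445.8, -49.7, 1.8]
eef_rot: [1.0, -0.0, -0.0, 0.0]
wrist_force: [0.4, 0.1, -0.7]
opening: 28.5
finger_force: 59.3
```

Request:
drive_tool(commands=[[0,0,0.0005,0],[0,0,0.001,0],[0,0,0.001,0],[0,0,0.001,0]])

```text
time_s: 27.18
position: [445.8, -49.7, 0.8]
eef_rot: [1.0, -0.0, -0.0, -0.0]
wrist_force: [0.2, 0.5, -1.3]
opening: 28.2
finger_force: 59.3
```

Request:
drive_tool(commands=[[0,0,0.0004,0],[0,0,0.0007,0],[0,0,0.0007,0]])

```text
time_s: 27.43
position: [445.8, -49.7, 0.1]
eef_rot: [1.0, -0.0, -0.0, -0.0]
wrist_force: [0.5, -0.2, -1.6]
opening: 28.2
finger_force: 59.3
```

Request:
drive_tool(commands=[[0,0,0.0004,0],[0,0,0.0008,0],[0,0,0.0008,0]])

```text
time_s: 27.68
position: [445.8, -49.7, -0.2]
eef_rot: [1.0, -0.0, 0.0, 0.0]
wrist_force: [-1.7, 0.6, 6.6]
opening: 28.4
finger_force: 63.4
```

Request:
drive_tool(commands=[[0,0,0.0004,0],[0,0,0.0008,0],[0,0,0.0008,0]])

```text
time_s: 27.93
position: [445.9, -49.7, -0.2]
eef_rot: [1.0, -0.0, 0.0, 0.0]
wrist_force: [-2.9, -0.3, 15.8]
opening: 28.1
finger_force: 68.6
```

Request:
drive_tool(commands=[[0,0,0.0004,0],[0,0,0.0008,0],[0,0,0.0008,0]])

```text
time_s: 28.18
position: [445.9, -49.7, -0.2]
eef_rot: [1.0, -0.0, 0.001, 0.0]
wrist_force: [-4.8, 0.2, 25.0]
opening: 28.2
finger_force: 73.9
```

Contact with the deck. Back off the excess, release and rise.

Request:
drive_tool(commands=[[0,0,-0.001,0],[0,0,-0.0023,0],[0,0,-0.0023,0]])

```text
time_s: 28.43
position: [446.1, -49.7, 0.3]
eef_rot: [1.0, -0.0, 0.0, 0.0]
wrist_force: [0.1, -0.1, -1.8]
opening: 28.5
finger_force: 59.3
```

Request:
drive_tool(commands=[[0,0,0,0],[0,0,0,0],[0,0,0,0],[0,0,0,0],[0,0,0,0]], gripper=0.4)

```text
time_s: 28.85
position: [445.8, -49.7, -0.2]
eef_rot: [1.0, -0.0, -0.0, -0.0]
wrist_force: [0.7, -0.3, -0.6]
opening: 59.6
finger_force: 0.0
```

Request:
drive_tool(commands=[[0,0,-0.01,0],[0,0,-0.04,0],[0,0,-0.08,0],[0,0,-0.12,0],[0,0,-0.16,0]])

```text
time_s: 29.27
position: [444.9, -49.5, 161.4]
eef_rot: [1.0, -0.0, -0.001, -0.0]
wrist_force: [2.3, -0.3, -0.3]
opening: 60.0
finger_force: 0.0
```

Request:
drive_tool(commands=[[0,0,0,0],[0,0,0,0],[0,0,0,0],[0,0,0,0],[0,0,0,0]])

```text
time_s: 29.68
position: [444.3, -49.4, 158.4]
eef_rot: [1.0, -0.0, -0.002, -0.0]
wrist_force: [-0.3, -0.2, 0.7]
opening: 59.5
finger_force: 0.0
```

Run:
```python
from h import *
st=status.read_state();w=vision.read_camera("wrist");cv2.imwrite("pics/w7.png",w[:,:,::-1])
print(st["time_s"],st["position"],st["wrist_force"])
g=cv2.cvtColor(w,cv2.COLOR_RGB2GRAY)
def prof(ps):
    uv=np.float32([proj("wrist",p,st) for p in ps]).reshape(-1,1,2);return cv2.remap(g,uv[...,0],uv[...,1],1).ravel().astype(int)
for y in(-60,-50,-40):print("y",y,prof([[x,y,9] for x in np.arange(412,548,4.)]))
for x in(470,495):print("x",x,prof([[x,y,9] for y in np.arange(-76,-23,2.)]))
t=vision.read_camera("top").astype(int);a=cv2.imread("pics/top0.png")[:,:,::-1].astype(int)
d=(abs(t-a).max(2)>40).astype(np.uint8);n,l,s,c=cv2.connectedComponentsWithStats(d)
print([list(r) for r in s[1:] if r[4]>8])
```

```text
29.6833 [444.34 -49.39 158.4 ] [-0.29 -0.24  0.68]
y -60 [183 175  97 191 184 131 133 111 133 132 132 133 132 132 132 132 133 133
 132 134 133 133 134 134 135 134 150 143 139 102 131 184 184 185]
y -50 [183 173  97 188 135 117 105  21 145  81 136 135 134 134 134 134 133 134
 133 134 134 132 132 132 109 105  96 184  98 135 198 186 185 184]
y -40 [183 174  96 190 186 131 137 124 137 135 136 136 135 135 136 136 136 137
 137 137 138 138 138 138 139 122  97 126 139 177 185 185 185 185]
x 470 [184 190 109 109 109 107 135 134 132 132 136 137 136 134 133 134 137 136
 136 134 139 183 185 185 184 185 185]
x 495 [184 186 137 110 110 111 129 136 133 132 137 136 135 132 133 137 137 139
 137 135 134 188 185 185 184 185 185]
[[np.int32(350), np.int32(198), np.int32(105), np.int32(54), np.int32(1844)], [np.int32(263), np.int32(206), np.int32(18), np.int32(35), np.int32(445)], [np.int32(412), np.int32(211), np.int32(9), np.int32(7), np.int32(41)], [np.int32(287), np.int32(218), np.int32(17), np.int32(14), np.int32(172)], [np.int32(135), np.int32(236), np.int32(321), np.int32(164), np.int32(15700)], [np.int32(292), np.int32(269), np.int32(7), np.int32(9), np.int32(30)], [np.int32(278), np.int32(316), np.int32(6), np.int32(9), np.int32(27)], [np.int32(291), np.int32(316), np.int32(5), np.int32(5), np.int32(14)]]
```

The link lies at x ≈428–532, y ≈−65…−35. Before handing in, a quick numeric check that the punch and bystanders match the first scene picture.

Run:
```python
from h import *
s=vision.read_camera("scene").astype(int);a=cv2.imread("pics/scene0.png")[:,:,::-1].astype(int)
br=lambda i:np.argwhere((i[195:250,300:350,0]-i[195:250,300:350,2]>60)).mean(0)
print("brass",br(s),br(a))
for n,(u,v,w,h) in dict(punch=(315,200,22,45),dish=(385,272,45,32),pen=(265,262,50,32),opener=(320,295,60,28),hex=(338,188,14,22)).items():
    print(n,np.mean(abs(s-a)[v:v+h,u:u+w].max(2)>40))
```

```text
brass [13.48 24.81] [13.19 24.96]
punch 0.005050505050505051
dish 0.4083333333333333
pen 0.424375
opener 0.03333333333333333
hex 0.0
```

Run:
```python
from h import *
s=vision.read_camera("scene");a=cv2.imread("pics/scene0.png")[:,:,::-1]
b=lambda i,u,v,w,h:(np.argwhere(i[v:v+h,u:u+w,2].astype(float)>1.5*i[v:v+h,u:u+w,0]).mean(0))
print("pen blue",b(s,280,270,40,26),b(a,280,270,40,26))
H=lambda i:cv2.Laplacian(cv2.GaussianBlur(np.log(cv2.cvtColor(np.ascontiguousarray(i),cv2.COLOR_RGB2GRAY).astype(np.float32)+5),(0,0),1),5)
r=cv2.matchTemplate(H(s)[262:314,375:440],H(a)[272:304,385:430],cv2.TM_CCOEFF_NORMED);print("dish",cv2.minMaxLoc(r))
print(s[272:304:4,385:430:5].mean(2).astype(int),a[272:304:4,385:430:5].mean(2).astype(int))
```

```text
pen blue [13.49 20.  ] [13.54 20.04]
dish (-0.1793777346611023, 0.31029531359672546, (9, 6), (10, 10))
[[199 210 211 210 211 210 212 210 209]
 [125 211 211 171 165 208 210 208 210]
 [126 127 131  98 124 142 150 210 210]
 [124 127 119 120  96 121 153 112 210]
 [127 118 122 121 122 113 119 120 127]
 [126 122 122 119 120 118 116 119 128]
 [125 127 116 126 128 128 125 126 123]
 [128 128 124 126 126 125 126 124 127]] [[194 205 205 205 206 205 207 206 204]
 [176 205 206 166 162 204 206 204 206]
 [155 208 133 110 135 136 149 207 206]
 [201 198 118 120 154 205 193 167 206]
 [207 177 187 194 138 159 192 210 126]
 [207 204 169 195 194 176 119 194 125]
 [206 204 169 134 160 165 162 121 121]
 [206 205 203 209 140 147 122 122 124]]
```

Pen and dish are in place (zero shift, only shadowed). Handing in.

```bash
python3 -c "
from bench import order;print(order.finish_job())"
```

```text
the job is handed in; nothing more can be done
None
```

The pin was pressed down about 18.6 mm (past the 14.5 mm clear mark) at about 10 N, the punch is back in its hole, and the link lies flat on the deck about 30 mm clear of the pin block. The last camera check found the punch, pen and dish in place and no sign that the opener or hex driver had moved; the job was handed in at about 30 s.

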